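# Find the concealed catch and open the cash box

### The job

Open the blue cash box on the counter: feel along the grey panel on its top for the concealed flush catch, press it in until the lid springs part-way up, then push the lid with the fingertips back past upright so that it stays open. Only touch and push: do not lift or drag the box, and leave the other things on the counter where they are.

Things in the scene. Friction and masses are not known exactly. Their poses are not given: they have to be found in the camera images.
- cash_box: Blue cash box, 145 mm (its x) by 300 mm (its y) by 75 mm high, 2 to 3.5 kg, loose on rubber feet. Origin: centre of its underside; +x points away from the robot to the lid's hinge, z up. On top, in front, a grey panel shows in a window of the blue frame (x -64.5 to -12.5 mm, y -85 to +85 mm); behind it lies the blue lid over the money well. Frame and lid tops are at 75 mm.
- panel_middle (a point): Middle of the grey panel, on its surface, 74 mm above the box's underside, at x = -38.5 mm; axes as the box. Rigid, but for the catch: a push plate of the same grey, 40 mm (x) by 46 mm (y), its face 2 mm below the panel, centred on the panel's long centreline (box y) anywhere within 55 mm either side of this point, new each time. Thin seams round it are hard to see.
- lid (a joint): Lid angle in rad: 0 shut, 1.57 upright, stop at 1.95. Latched when shut: only the catch frees it. The catch is sprung (2 N at first, 5 N fully in 6 mm down, up to 1 N friction) and comes back up; at 4 to 5 mm it frees the lid, which a pin then lifts to about 1.05 rad at once. From there its stiff hinge stays where it is left; about 1 N at the edge moves it.
- lid_hinge (a point): Middle of the lid's hinge axis, at box x = 68.5 mm, 73 mm above the underside; the axis runs along the box's y.
- lid_edge (a point): Middle of the lid's free edge (lid 70 mm from hinge to edge, 300 mm wide, 4 mm thick). Shut: at box x = -1.5 mm, next to the panel; sprung up: about 60 mm above the box's top; then a fingertip pointing down, its end 10 to 25 mm below the edge, can push it from the panel's side along box +x; carried on to just past the hinge it turns the lid past upright.
- phone: black mobile phone lying flat, 149x71x9 mm; origin at the centre of its underside. A bystander.
- calculator: dark desk calculator lying flat, 118x76x14 mm; origin at the centre of its underside. A bystander.
- rubber_stamp: brown wooden hand stamp standing on its base, 25x52x64 mm; origin at the centre of its underside. A bystander.
- stapler: red stapler, 128x34x42 mm; origin at the centre of its underside. A bystander.
- lighter_red: red lighter lying flat, 81x25x12 mm; origin at the centre of its underside. A bystander.
- shot_glass: small clear glass, 48 mm wide, 61 mm tall; origin at the centre of its underside. A bystander.
- usb_charger: white charger block, 69x40x26 mm; origin at the centre of its underside. A bystander.

How it is judged:
On the way:
1. the catch has let go and the lid stands part-way up (value of joint lid between 0.25 and 1.4 rad), for 0.1 s.
At the end, for the whole second after the job is handed in: The lid stands open past upright (more than 1.58 rad); the cash box stands flat within 30 mm of where it was, at rest (value of joint lid above 1.58 rad and distance of cash_box from where it was at the start of the episode below 0.03 m and angle between cash_box's own z axis and vertical below 0.05 rad and linear speed of cash_box below 0.02 m/s); the robot touches nothing.
It fails at once if the cash box is lifted or tipped (angle between cash_box's own z axis and vertical above 0.12 rad or height (world z) of cash_box above 0.012 m).
It fails at once if the cash box is dragged or shoved more than 40 mm (distance of cash_box from where it was at the start of the episode above 0.04 m).
It fails at once if a bystander is moved more than 30 mm (distance of any of phone, calculator, rubber_stamp, stapler, lighter_red, shot_glass, usb_charger from where it was at the start of the episode above 0.03 m).
It also fails if it takes over 64 s, if anything falls off the work surface, if the arm or the gripper's body presses on something with over 40 N, if the wrist force passes 120 N, or if a joint passes its speed limit or range.

### The arm

A 6-joint arm with a two-finger parallel gripper is mounted at the origin on a cart in front of the work surface, level with it; the furniture and walls round the work are solid. World frame = base frame: x ahead of the robot, y to its left, z up, the work surface at z = 0. Lengths are in m, angles in rad, forces in N, time in s.
With the tool pointing down it reaches from about 0.3 to 0.875 m from the base axis. Payload 6.4 kg.
Tool frame: the origin (TCP) lies midway between the tips of the shut fingers; the grasp point (between the pads) lies 19 mm behind it; z points along the fingers, y is the direction in which the jaws open and shut (so a half turn about z gives the same grasp; the last joint's range is limited). The gripper opens to 85 mm and grips with 20 to 120 N. Pads are 22 mm wide; open, the fingers measure 114 mm over their backs; the gripper's body (76 mm by 85 mm) begins 54 mm behind the grasp point. The pads swing forward as they close: fully open they stand 13 mm farther back than shut.
Start: joints at [-0.206, 0.181, 1.607, -0, 1.354, -0.206], TCP at [0.575, 0, 0.231] pointing down, gripper open.
Joint ranges: [-2.99, 2.99], [-0.89, 2.07], [0.3, 2.58], [-1.14, 4.28], [0, 2.63], [-3.12, 3.12]. Speed limits (rad/s): [2.57, 2.57, 3.01, 3.14, 3.14, 3.14].

### API

Orientations are given as a unit quaternion [w, x, y, z].
In Python, from bench import ctrl gives the robot as it stands.
- The arm moves only by the tool apply_moves, never from a script. Its argument "plan" is a list of rows, each an object with "translation": the shift along the tool's x, y, z in m, a list of three; "angular": the turn, a rotation vector about the tool's x, y, z in rad, a list of three; "hand": the finger opening in m, from 0 to 0.0854. In form: [{"translation": [x, y, z], "angular": [rx, ry, rz], "hand": hand}, ...]. A call has 1 to 10 rows; each row shifts and turns the commanded pose from where the row before left it, along the tool's axes as they then stand; what a row does not reach is not made up. A row lasts 1/8 s, in which the tool goes at most 62.5 mm and 10.7 degrees, less where a joint would pass 70% of its speed; a pose out of reach is approached as far as the arm can. A call with a gripper value outside its range is refused whole. The fingers move at their own pace and stop on an object; the grip force is fixed at half the most. Time passes only in rows, so rows that do not move let the fingers close. It gives the time, the measured TCP pose, the force and the opening at its end, in the units of the state.
- ctrl.get_obs(): the state, without advancing time (a new reading comes with each control period).
- ctrl.camera(name): name is "side" or "top"; returns a dict with "img" (480x640x3 uint8, red, green, blue), "K" (3x3 intrinsics, pixels), "k1" (the pictures are not rectified: a ray, as slopes to the right and down, at radius r is drawn at 1 + k1 r^2 times it, then the intrinsics apply), "eye" and "orientation" of the camera in the world. Camera axes: x right, y up, looking along -z (the intrinsics and any distortion apply to the point x, -y, -z); pixel columns grow to the right and rows downward; lengths in m; the calibration is good to about 2 mm. A picture is of the moment at which its call begins. There is no depth.
- ctrl.hand_in(): hands the job in, once; it reports no verdict.
The state is a dict: "time_s": time; "q": joint angles; "dq": joint speeds; "joint_efforts": joint torques, N m; "eef_pos": TCP position; "eef_rot": TCP orientation; "wrist_force": force on the tool from outside, world axes, zero at the start; "torque": the same for the moment, N m; "opening": opening from 0.0 (shut) to 1.0 (fully open).
Only numpy, scipy, OpenCV 4.12 (cv2) and the standard library are available. Lean on these libraries where they do the work, as an engineer would, in place of code of your own. Each camera call takes 0.05 s, during which the arm holds its last target.

## Working session

There is one attempt and no reset: what is moved stays moved. The work goes in short steps, Python scripts to look and compute and a tool call to move; the robot and the scene stay as the last step left them, time stands still between calls to the robot, and variables do not carry over. Pictures are saved under pics/ and viewed, and the job is handed in when it is done.

Besides the shell and the picture viewer there is one more tool, called as a command line: name --argument value ..., lists and objects as JSON in quotes. apply_moves: Moves the arm, as the interface text tells. Its arguments: {"type":"object","properties":{"plan":{"type":"array","items":{"type":"object","properties":{"translation":{"type":"array","items":{"type":"number"}},"angular":{"type":"array","items":{"type":"number"}},"hand":{"type":"number"}}}}},"required":["plan"]}

```bash
mkdir -p pics; ls
python3 - <<'E'
from bench import ctrl
import cv2
o=ctrl.get_obs(); print({k:o[k] for k in ('time_s','eef_pos','eef_rot','wrist_force','opening')})
for n in ('top','side'):
    c=ctrl.camera(n); cv2.imwrite(f'pics/{n}0.png',c['img'][:,:,::-1]); print(n,c['K'],c['k1'],c['eye'],c['orientation'])
E
```

```text
pics
{'time_s': 0.0, 'eef_pos': array([5.74451966e-01, 1.51020377e-04, 2.30384375e-01]), 'eef_rot': array([-7.44764677e-04,  7.07107586e-01,  7.07105423e-01, -4.77641304e-04]), 'wrist_force': array([ 0.16989441, -0.53742831, -0.34398144]), 'opening': 0.9970044880716867}
top [[602.0374677    0.         320.2563913 ]
 [  0.         602.0374677  239.81911615]
 [  0.           0.           1.        ]] -0.0985703634312097 [ 0.40371557 -0.10337682  1.5155841 ] [-0.70204966 -0.04685174  0.03709245  0.70961633]
side [[501.58863392   0.         321.81981345]
 [  0.         501.58863392 238.31430852]
 [  0.           0.           1.        ]] -0.034153514599264134 [ 0.02802426 -0.9827507   0.88251184] [ 0.86540589  0.42129227 -0.11620942 -0.24511395]
```

View pics/top0.png

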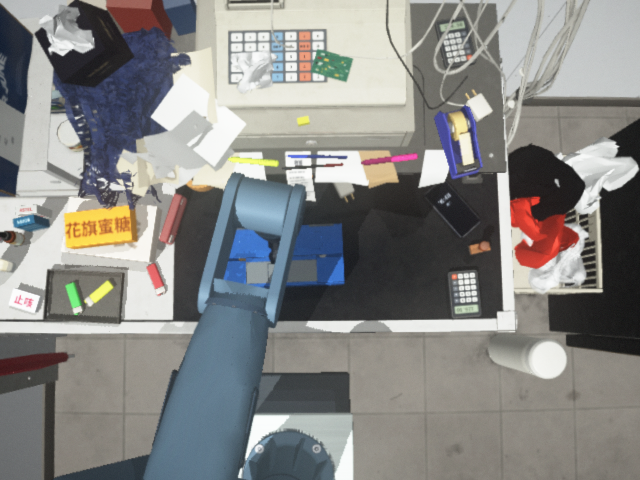

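View pics/side0.png

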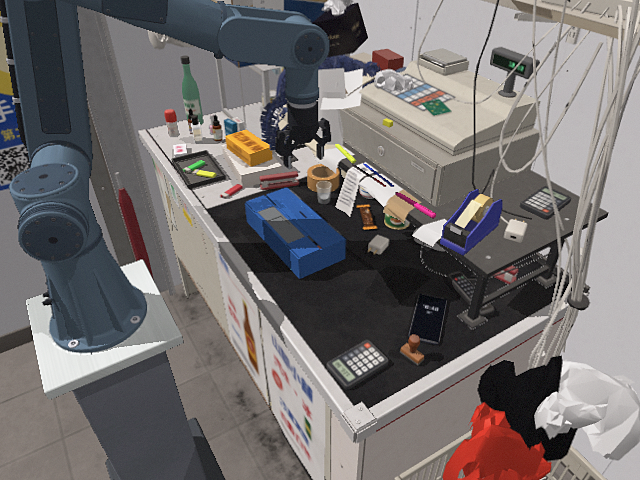

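The side view shows the box whole (about 245–345, 190–275). The top view is partly hidden by the arm: the box spans about cols 225–344 and rows 223–285. I'll enlarge both.

```bash
cat > h.py <<'E'
import numpy as np, cv2
from scipy.spatial.transform import Rotation as R
def rot(q): return R.from_quat([q[1],q[2],q[3],q[0]]).as_matrix()
def ray(c,uv):
    d=np.array([c['k1'],0,0,0,0.]) 
    n=cv2.undistortPoints(np.float64(uv).reshape(-1,1,2),c['K'],d).reshape(-1,2)
    return np.c_[n[:,0],-n[:,1],-np.ones(len(n))]@rot(c['orientation']).T
def onz(c,uv,z):
    r=ray(c,uv); return c['eye']+r*((z-c['eye'][2])/r[:,2])[:,None]
def proj(c,P):
    p=(np.atleast_2d(P)-c['eye'])@rot(c['orientation']); p=p*[1,-1,-1]
    return cv2.projectPoints(p,np.zeros(3),np.zeros(3),c['K'],np.array([c['k1'],0,0,0,0.]))[0].reshape(-1,2)
E
python3 - <<'E'
from h import *
a=cv2.imread('pics/side0.png')[180:285,235:355]; b=cv2.imread('pics/top0.png')[215:295,215:350]
cv2.imwrite('pics/s1.png',cv2.resize(a,None,fx=5.7,fy=5.7,interpolation=cv2.INTER_CUBIC))
cv2.imwrite('pics/t1.png',cv2.resize(b,None,fx=5.7,fy=5.7,interpolation=cv2.INTER_CUBIC))
E
```

```text
(no output)
```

View pics/s1.png

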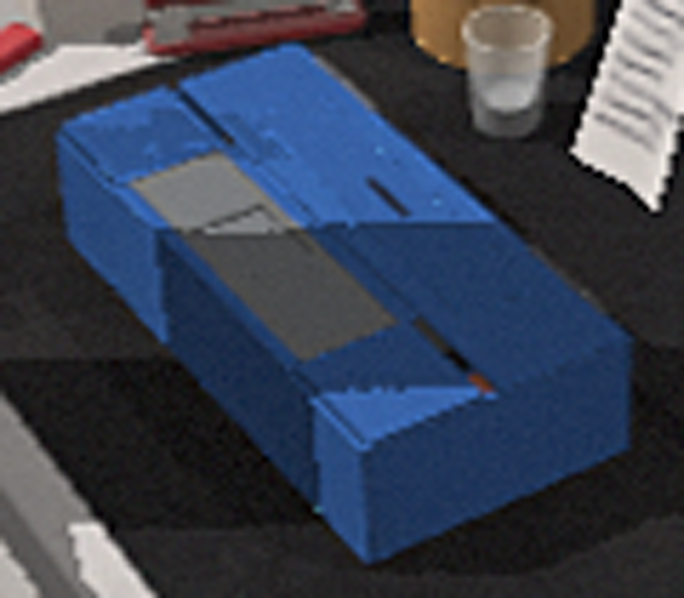

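View pics/t1.png

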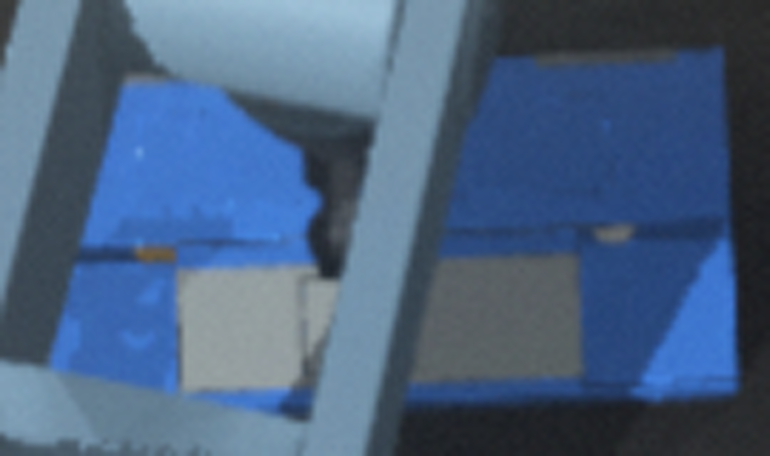

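The top crop shows a dark seam at x≈302, y 280–385. The side crop shows a matching seam at (205,228)–(265,205), with its corner turning toward (280,228). Next I'll measure the panel and that seam.

```bash
cat > m.py <<'E'
from h import *
from bench import ctrl
c=ctrl.camera('side');t=ctrl.camera('top')
s=5.7
def px(p,o): return (np.array(p,float)+.5)/s-.5+o
oS=np.array([235,180]);oT=np.array([215,215])
np.set_printoptions(precision=4,suppress=True)
P=onz(c,px([(132,182),(225,152),(397,322),(305,360)],oS),.074); print('side panel',P, P.mean(0))
print('side boxtop corners FL,BL,BR,FR',onz(c,px([(60,133),(295,45),(630,342),(362,445)],oS),.075))
print('side seam',onz(c,px([(205,228),(265,205),(280,228)],oS),.074))
Q=onz(t,px([(180,390),(178,268),(580,255),(582,378)],oT),.074); print('top panel',Q,Q.mean(0))
print('top BR,FR box',onz(t,px([(723,48),(738,392)],oT),.075))
print('top seam',onz(t,px([(302,282),(302,385)],oT),.074))
E
python3 m.py
```

```text
side panel [[ 0.4723  0.0952  0.074 ]
 [ 0.523   0.0941  0.074 ]
 [ 0.5271 -0.0709  0.074 ]
 [ 0.4778 -0.0732  0.074 ]] [0.5    0.0113 0.074 ]
side boxtop corners FL,BL,BR,FR [[ 0.4596  0.1519  0.075 ]
 [ 0.5991  0.1617  0.075 ]
 [ 0.6092 -0.1409  0.075 ]
 [ 0.47   -0.1396  0.075 ]]
side seam [[0.4853 0.0417 0.074 ]
 [0.5188 0.0433 0.074 ]
 [0.516  0.0226 0.074 ]]
top panel [[ 0.4735  0.0946  0.074 ]
 [ 0.5251  0.0956  0.074 ]
 [ 0.5288 -0.0744  0.074 ]
 [ 0.4769 -0.0748  0.074 ]] [0.5011 0.0102 0.074 ]
top BR,FR box [[ 0.6161 -0.1359  0.075 ]
 [ 0.4703 -0.1402  0.075 ]]
top seam [[0.5186 0.043  0.074 ]
 [0.4752 0.043  0.074 ]]
```

Both views agree:
- The panel's middle is at about (0.5005, 0.0107), with a yaw of about 0.025.
- The seam at y≈0.043 is the catch's left edge, so the catch's centre should be near (0.501, 0.020).

I'll shut the fingers, go above that point and feel.

apply_moves --plan '[{"translation":[0.01,-0.025,0.0],"angular":[0,0,0],"hand":0},{"translation":[0.01,-0.025,0.0],"angular":[0,0,0],"hand":0},{"translation":[0,-0.023,0.02],"angular":[0,0,0],"hand":0},{"translation":[0,0,0.03],"angular":[0,0,0],"hand":0},{"translation":[0,0,0.03],"angular":[0,0,0],"hand":0},{"translation":[0,0,0.03],"angular":[0,0,0],"hand":0},{"translation":[0,0,0.02],"angular":[0,0,0],"hand":0},{"translation":[0,0,0],"angular":[0,0,0],"hand":0}]'

```text
time_s: 1.2
eef_pos: [0.5005, 0.0203, 0.0997]
eef_rot: [-0.002, 0.707, 0.707, -0.001]
wrist_force: [0.2, 0.1, 0.5]
opening: -0.003
```

apply_moves --plan '[{"translation":[0,0,0.01],"angular":[0,0,0],"hand":0},{"translation":[0,0,0.007],"angular":[0,0,0],"hand":0},{"translation":[0,0,0.004],"angular":[0,0,0],"hand":0},{"translation":[0,0,0.004],"angular":[0,0,0],"hand":0},{"translation":[0,0,0.002],"angular":[0,0,0],"hand":0},{"translation":[0,0,0],"angular":[0,0,0],"hand":0}]'

```text
time_s: 1.95
eef_pos: [0.502, 0.02, 0.0742]
eef_rot: [-0.0, 0.707, 0.707, -0.0]
wrist_force: [0.3, 0.7, -1.0]
opening: -0.0
```

Run:
```python
from bench import ctrl
import cv2
c=ctrl.camera('side'); cv2.imwrite('pics/s2.png',cv2.resize(c['img'][130:290,210:400,::-1],None,fx=3.7,fy=3.7,interpolation=cv2.INTER_CUBIC))
```

```text
(no output)
```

View pics/s2.png

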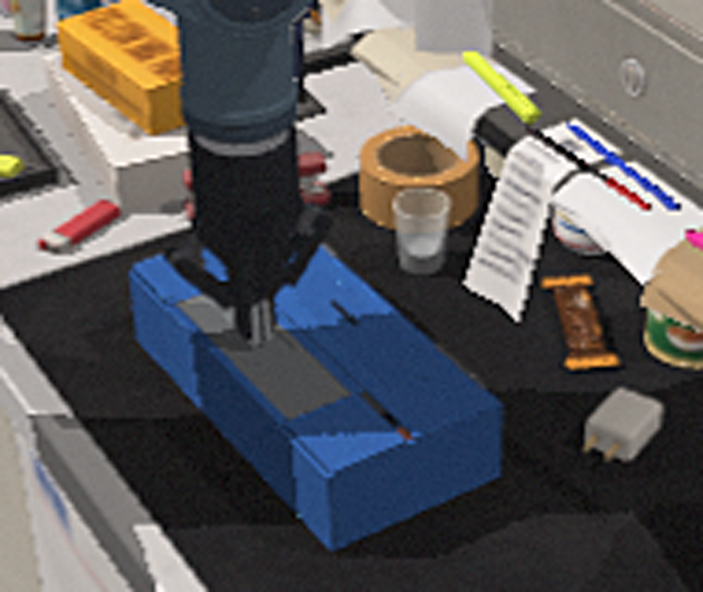

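The fingertips are just above the panel, within the suspected plate, and not yet in contact. The knuckles spread along x toward the lid, so I'll lift a little and turn the tool 90° to keep them clear of the springing lid.

apply_moves --plan '[{"translation":[0,0,-0.015],"angular":[0,0,0],"hand":0},{"translation":[0,0,0],"angular":[0,0,0.1745],"hand":0},{"translation":[0,0,0],"angular":[0,0,0.1745],"hand":0},{"translation":[0,0,0],"angular":[0,0,0.1745],"hand":0},{"translation":[0,0,0],"angular":[0,0,0.1745],"hand":0},{"translation":[0,0,0],"angular":[0,0,0.1745],"hand":0},{"translation":[0,0,0],"angular":[0,0,0.1745],"hand":0},{"translation":[0,0,0],"angular":[0,0,0.1745],"hand":0},{"translation":[0,0,0],"angular":[0,0,0.1745],"hand":0},{"translation":[0,0,0],"angular":[0,0,0.1745],"hand":0}]'

```text
time_s: 3.25
eef_pos: [0.5027, 0.0199, 0.0906]
eef_rot: [0.0, 1.0, -0.003, 0.001]
wrist_force: [-0.4, -0.2, -0.0]
opening: 0.002
```

apply_moves --plan '[{"translation":[0,0,0.008],"angular":[0,0,0],"hand":0},{"translation":[0,0,0.004],"angular":[0,0,0],"hand":0},{"translation":[0,0,0.003],"angular":[0,0,0],"hand":0},{"translation":[0,0,0.001],"angular":[0,0,0],"hand":0},{"translation":[0,0,0.001],"angular":[0,0,0],"hand":0},{"translation":[0,0,0.001],"angular":[0,0,0],"hand":0},{"translation":[0,0,0],"angular":[0,0,0],"hand":0}]'

```text
time_s: 4.12
eef_pos: [0.5021, 0.02, 0.0716]
eef_rot: [0.0, 1.0, 0.0, 0.0]
wrist_force: [-1.1, 0.5, 3.2]
opening: -0.001
```

The tip is already below the panel surface with only 3 N of force, so this is the catch. I'll press on.

apply_moves --plan '[{"translation":[0,0,0.001],"angular":[0,0,0],"hand":0},{"translation":[0,0,0.001],"angular":[0,0,0],"hand":0},{"translation":[0,0,0.001],"angular":[0,0,0],"hand":0},{"translation":[0,0,0.001],"angular":[0,0,0],"hand":0},{"translation":[0,0,0],"angular":[0,0,0],"hand":0}]'

```text
time_s: 4.75
eef_pos: [0.5021, 0.02, 0.0673]
eef_rot: [-0.0, 1.0, 0.0, 0.0]
wrist_force: [-1.5, 0.2, 3.6]
opening: -0.004
```

apply_moves --plan '[{"translation":[0,0,0.001],"angular":[0,0,0],"hand":0},{"translation":[0,0,0],"angular":[0,0,0],"hand":0}]'

```text
time_s: 5.0
eef_pos: [0.5021, 0.02, 0.0663]
eef_rot: [0.0, 1.0, 0.0, 0.0]
wrist_force: [-1.1, -0.3, 5.6]
opening: 0.002
```

Run:
```python
from bench import ctrl
import cv2
c=ctrl.camera('side'); cv2.imwrite('pics/s3.png',cv2.resize(c['img'][130:290,210:400,::-1],None,fx=3.7,fy=3.7,interpolation=cv2.INTER_CUBIC))
```

```text
(no output)
```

View pics/s3.png

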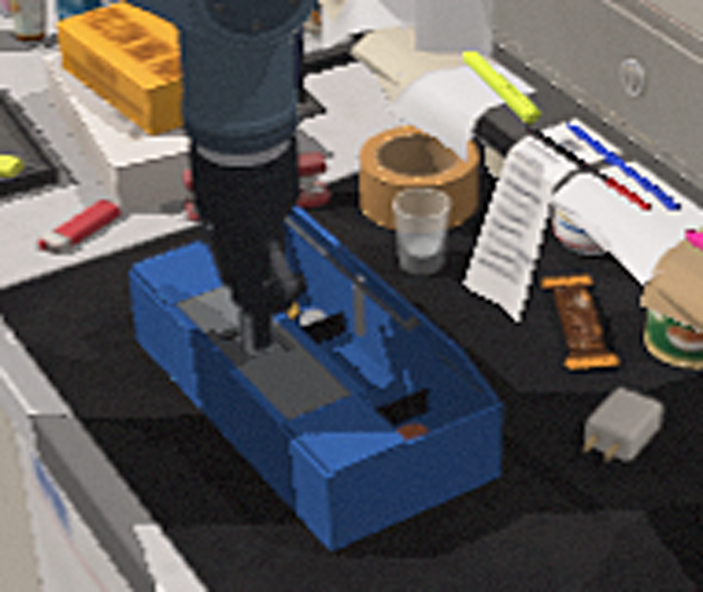

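The lid has sprung up, tilted at about 60°, and the fingers are clear of it. I'll rise to z≈0.122 and push along +x.

apply_moves --plan '[{"translation":[0,0,-0.02],"angular":[0,0,0],"hand":0},{"translation":[0,0,-0.02],"angular":[0,0,0],"hand":0},{"translation":[0,0,-0.016],"angular":[0,0,0],"hand":0},{"translation":[0.015,0,0],"angular":[0,0,0],"hand":0},{"translation":[0.015,0,0],"angular":[0,0,0],"hand":0},{"translation":[0.01,0,0],"angular":[0,0,0],"hand":0},{"translation":[0.008,0,0],"angular":[0,0,0],"hand":0},{"translation":[0.008,0,0],"angular":[0,0,0],"hand":0},{"translation":[0.006,0,0],"angular":[0,0,0],"hand":0}]'

```text
time_s: 6.18
eef_pos: [0.5642, 0.0201, 0.1221]
eef_rot: [-0.0, 1.0, 0.0, -0.0]
wrist_force: [-2.4, -0.6, 2.2]
opening: 0.002
```

apply_moves --plan '[{"translation":[0.007,0,0],"angular":[0,0,0],"hand":0},{"translation":[0.007,0,0],"angular":[0,0,0],"hand":0},{"translation":[0.007,0,0],"angular":[0,0,0],"hand":0},{"translation":[0.007,0,0],"angular":[0,0,0],"hand":0},{"translation":[0.007,0,0],"angular":[0,0,0],"hand":0},{"translation":[0.005,0,0],"angular":[0,0,0],"hand":0},{"translation":[0,0,0],"angular":[0,0,0],"hand":0}]'

```text
time_s: 7.05
eef_pos: [0.6045, 0.02, 0.1222]
eef_rot: [0.0, 1.0, 0.0, 0.0]
wrist_force: [0.5, -0.1, 0.7]
opening: 0.005
```

Run:
```python
from bench import ctrl
import cv2
c=ctrl.camera('side'); cv2.imwrite('pics/s4.png',cv2.resize(c['img'][130:290,210:400,::-1],None,fx=3.7,fy=3.7,interpolation=cv2.INTER_CUBIC))
```

```text
(no output)
```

View pics/s4.png

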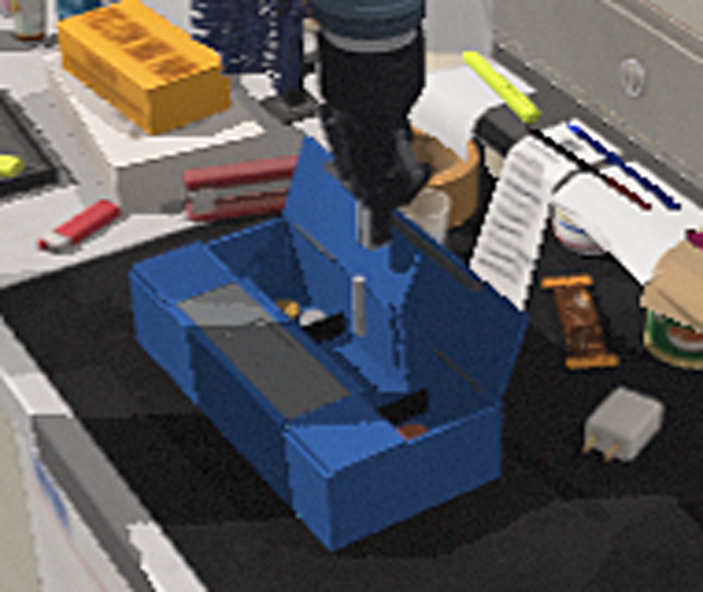

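The lid stands past upright. I'll push a few millimetres more for margin, then back off.

apply_moves --plan '[{"translation":[0.004,0,0],"angular":[0,0,0],"hand":0},{"translation":[0.002,0,0],"angular":[0,0,0],"hand":0},{"translation":[0,0,0],"angular":[0,0,0],"hand":0}]'

```text
time_s: 7.48
eef_pos: [0.6079, 0.0201, 0.1218]
eef_rot: [-0.0, 1.0, 0.0, -0.003]
wrist_force: [-9.7, -0.7, 4.4]
opening: -0.005
```

apply_moves --plan '[{"translation":[-0.015,0,0],"angular":[0,0,0],"hand":0},{"translation":[-0.03,0,0],"angular":[0,0,0],"hand":0},{"translation":[-0.03,0,0],"angular":[0,0,0],"hand":0},{"translation":[-0.03,0,-0.01],"angular":[0,0,0],"hand":0},{"translation":[-0.02,0,-0.03],"angular":[0,0,0],"hand":0},{"translation":[0,0,-0.03],"angular":[0,0,0],"hand":0},{"translation":[0,0,-0.03],"angular":[0,0,0],"hand":0},{"translation":[0,0,0],"angular":[0,0,0],"hand":0}]'

```text
time_s: 8.48
eef_pos: [0.487, 0.0196, 0.2253]
eef_rot: [0.001, 1.0, 0.0, 0.003]
wrist_force: [-0.0, -0.2, 0.1]
opening: 0.004
```

Run:
```python
from h import *
from bench import ctrl
c=ctrl.camera('side'); a=c['img'][130:290,210:400,::-1]; cv2.imwrite('pics/s5.png',cv2.resize(a,None,fx=3.7,fy=3.7,interpolation=cv2.INTER_CUBIC))
# predicted right-end lid edge for several angles, in crop px
xb=np.array([1,.025]);yb=np.array([-.025,1]);o=np.array([.5005,.0107])+.0385*xb
for th in (1.4,1.57,1.7,1.8,1.9,1.95):
    P=[]
    for y in (-.15,.15):
        xy=o+xb*(.0685-.07*np.cos(th))+yb*y; P.append([*xy,.073+.07*np.sin(th)])
    print(th,((proj(c,P)-[210,130])*3.7).round())
```

```text
1.4 [[487. 330.]
 [269. 142.]]
1.57 [[501. 323.]
 [282. 137.]]
1.7 [[512. 319.]
 [292. 134.]]
1.8 [[520. 318.]
 [300. 133.]]
1.9 [[528. 317.]
 [307. 133.]]
1.95 [[532. 317.]
 [311. 133.]]
```

View pics/s5.png

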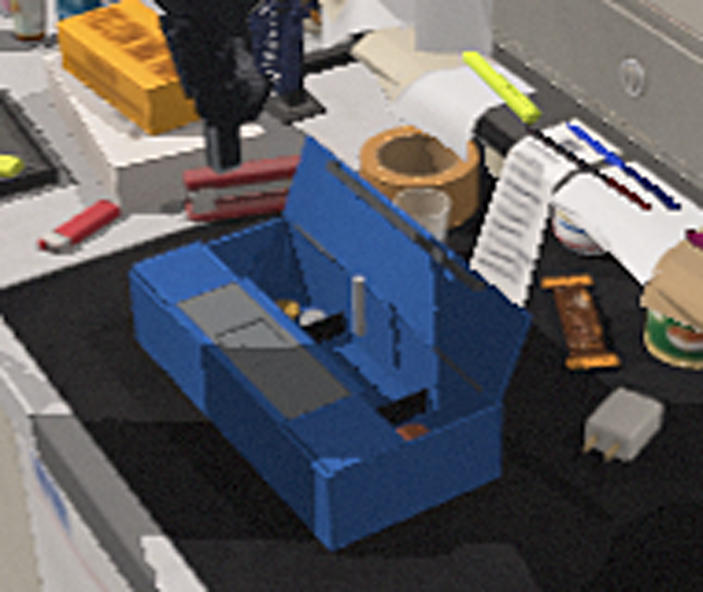

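The lid edge appears at (529,317)–(307,136), which matches about 1.9 rad. The box corners sit at the same pixels as before, and the arm is clear.

```bash
python3 -c "
from bench import ctrl
print(ctrl.hand_in())"
```

```text
the job is handed in; nothing more can be done
None
```

The cash box is open, with its lid at about 1.9 rad, past upright, and I handed the job in at about 8.5 s.

- **Catch:** A seam seen in both pictures put the catch at about (0.502, 0.020). The shut fingertips went below the panel surface there with only 3 N. The lid sprang up by the time I had pressed about 6 mm in, at 5.6 N; I only looked at the end of the press.
- **Lid:** I pushed the lid back along +x with the fingertips. The last few millimetres met 9.7 N, which I took to be the lid's stop.
- **Last checks:** The lid angle comes from matching its edge in the side picture to where I calculated it should appear. By eye in that picture, the box and the things near it had not moved. The phone, calculator and rubber stamp were outside the last views, but the arm went nowhere near them. The wrist force read about 0 with the arm clear.

No check failed or disagreed. `hand_in()` reports no verdict, so the result is unconfirmed.

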